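# Walk the graphite mould round to the fence

## Task

Using only pushes of the fingertips, walk the heavy graphite mould block round on the bench until its channelled face lies flush along the fence, between the fence's two end lugs. Graphite chips easily: have the block turned nearly square to the fence before it touches it, never lift or tip it, and leave the jar, the glass stand and the paddle where they are.

Things in the scene. Friction and masses are not known exactly. Their poses are not given: they have to be found in the camera images.
- mould: Dark grey graphite block, 130 (its x) by 90 (its y) by 40 mm high, 0.65 to 1.0 kg, loose. Origin at the centre of its underside, z up. The channelled face is the long +y face: an upright channel 36 mm wide, 20 deep in its middle, open at the top; the -y face is plain. It starts turned 40 to 85 degrees clockwise from facing the fence. It takes about 3 to 7 N to slide and stops with the push.
- mould_face (a point): Centre of the mould's channelled face (in the plane of the face, 20 mm above the bench); axes as the mould's.
- fence: Aluminium bar fixed to the bench, 240 mm long (its x), 30 thick, 35 high. Origin at bench level, mid-length on its front face, which is the plane y = 0 and looks to its -y, towards the mould; z up. At each end a lug 20 mm wide stands 12 mm out; between them x runs -100 to 100 mm. The mould faces it when their axes are parallel; flush, its centre is at y = -45 mm.
- jar: Low glass jar with black lid, 48 mm across, 45 mm high, loose; a bystander. Origin under its centre.
- stand: Green glass stand, foot 64 mm across, 110 mm high, loose; a bystander. Origin under its centre.
- paddle: Spatula-shaped paddle lying behind the fence, loose, about 250 mm long; a bystander. Its length runs along its x, handle to -x.
There are look-alikes about, which are no part of the job. Of the things that look like the mould, the largest one is meant.

How it is judged:
By the outcome, as a careful person would: the job done as asked, in the order asked, and still so for the second after the job is handed in, with the robot touching nothing.
It also fails if it takes over 69 s, if anything falls off the work surface, if the arm or the gripper's body presses on something with over 40 N, if the wrist force passes 120 N, or if a joint passes its speed limit or range.

## Robot

A 7-joint arm with a two-finger parallel gripper is mounted at the origin on the work surface. World frame = base frame: x ahead of the robot, y to its left, z up, the work surface at z = 0. Lengths are in m, angles in rad, forces in N, time in s.
With the tool pointing down it reaches from about 0.4 to 0.85 m from the base axis. Payload 4.5 kg.
Tool frame: the origin (TCP) lies at the very end of the fingers, on their centre line; the grasp point (between the pads) lies 19 mm behind it (r.grip_depth is the distance from the TCP to the grasp point, in m); z points along the fingers, x is the direction in which the jaws open and shut, and the axes are right-handed (so a half turn about z gives the same grasp; the last joint's range is limited). The gripper opens to 88 mm and grips with 3 to 60 N. Pads are 18 mm wide; open, the fingers measure 123 mm over their backs; the gripper's body (75 mm by 187 mm) begins 45 mm behind the grasp point.
Start: joints at [-1.222, 0.689, -0.195, 1.565, 0.157, 0.902, -0.215], TCP at [0.193, 0.594, 0.239] pointing down, gripper open.
Joint ranges: [-3.01, 3.01], [-0.46, 2.08], [-1.47, 1.51], [0.13, 2.56], [-1, 4.14], [0.04, 2.09], [-2.66, 2.66]. Speed limits (rad/s): [2.57, 2.57, 3.14, 3.14, 3.14, 3.14, 3.14].

## Interface

Orientations are given as a unit quaternion [x, y, z, w].
In Python, from plant import r gives the robot as it stands. The module is installed in compiled form; this text tells all that it offers.
- The arm moves only by the shell command python3 -m jog 'ROWS' [FORCE]. ROWS is JSON, a list of rows, each a list of 5 numbers: the shift along the tool's x, y, z in units of 1 m (1.0 is 1 m), then the turn about the tool's z in units of 360 degrees (1.0 is 360 degrees), then the closure, from 0 (fully open) to 1 (shut). In form: [[dx, dy, dz, yaw, fingers], ...]. A call has 1 to 20 rows; each row shifts and turns the commanded pose from where the row before left it, along the tool's axes as they then stand; what a row does not reach is not made up. A row lasts 1/10 s, in which the tool goes at most 50 mm and 8.59 degrees, less where a joint would pass 70% of its speed; a pose out of reach is approached as far as the arm can. A call with a number of a shift or a turn outside -1 to 1 is refused whole. A call with a gripper value outside its range is refused whole. The fingers move at their own pace and stop on an object; FORCE is the grip in N (left out, the last holds). Time passes only in rows, so rows that do not move let the fingers close. It gives the time, the measured TCP pose, the force and the opening at its end, in the units of the state.
- r.get_state(): the state, without advancing time (a new reading comes with each control period).
- r.snapshot(name): name is "scene" or "top" or "wrist"; returns the picture (420x560x3 uint8, red, green, blue); there is no depth.
- r.get_calibration(name): a dict with "mtx" (3x3 intrinsics, pixels), "R" (3x3) and "t" (3): a world point X has camera coordinates R X + t. Camera axes: x right, y down, z forward; pixel columns grow to the right and rows downward; lengths in m; the calibration is good to about 2 mm. The wrist camera is an equidistant fisheye: a pixel r from the principal point sees the ray r / f radians off the axis. A picture is of the moment at which its call begins: read the wrist's pose just before it. get_calibration takes no time and is no camera call; for the wrist camera it gives the pose at the moment of the call.
- r.finish_job(): hands the job in, once; it reports no verdict.
Trained networks look in the newest picture that a camera, given by its name, has taken for a name from the list of things; names that differ only in an ending like _2 or _b are one class to them, and where a whole thing is asked for, a point or a joint stands for the part that bears it (a point fixed in the world has none). Each returns a list of dicts, best first, with "score" (0 to 1); they miss things now and then, are a little off and sometimes report something else, mostly with a low value. They report only what shows in the picture. A call takes as long as a camera call. They do not tell look-alikes from the thing itself.
- r.cut_out(thing, camera): "pixels" (420x560 bool, what is visible of it) and "rect" ([left, top, right, bottom] in pixels, round what is visible of it).
The state is a dict: "clock": time; "q": joint angles; "qd": joint speeds; "joint_torque": joint torques, N m; "tool_pos": TCP position; "eef_rot": TCP orientation; "contact_force": force on the tool from outside, world axes, zero at the start; "moment": the same for the moment, N m; "opening": opening from 0.0 (shut) to 1.0 (fully open).
Only numpy, scipy, OpenCV 4.12 (cv2) and the standard library are available. Lean on these libraries where they do the work, as an engineer would, in place of code of your own. Each camera call takes 0.05 s, during which the arm holds its last target.

## Working session

There is one attempt and no reset: what is moved stays moved. The work goes in short steps, Python scripts to look and compute and a shell command to move; the robot and the scene stay as the last step left them, time stands still between calls to the robot, and variables do not carry over. Pictures are saved under pics/ and viewed, and the job is handed in when it is done.

```bash
mkdir -p pics
python3 - <<'E'
from plant import r
import cv2
for n in ["scene","top"]:
    im=r.snapshot(n); cv2.imwrite(f"pics/{n}0.png",im[:,:,::-1])
    c=r.get_calibration(n); print(n,c)
s=r.get_state(); print(s)
E
```

```text
scene {'mtx': array([[480.81650617,   0.        , 273.1248397 ],
       [  0.        , 480.81650617, 208.98906907],
       [  0.        ,   0.        ,   1.        ]]), 'R': array([[ 0.24687006,  0.96902181, -0.0072042 ],
       [ 0.67779653, -0.17798054, -0.71338264],
       [-0.69256554,  0.17122983, -0.70073769]]), 't': array([-0.18696289, -0.31899093,  1.73214181])}
top {'mtx': array([[430.41175655,   0.        , 274.66660364],
       [  0.        , 430.41175655, 212.71383449],
       [  0.        ,   0.        ,   1.        ]]), 'R': array([[ 0.00291985, -0.999948  ,  0.0097711 ],
       [-0.99855449, -0.00343992, -0.05363855],
       [ 0.05366937, -0.00960036, -0.99851261]]), 't': array([0.07493055, 0.51605554, 1.24980541])}
{'clock': 0.1, 'q': array([-1.22221607,  0.68988208, -0.19450096,  1.56620165,  0.15731202,
        0.90251347, -0.21509579]), 'qd': array([-0.0010669 , -0.00192172, -0.00138587, -0.00324727,  0.00183232,
       -0.0002795 , -0.00126793]), 'joint_torque': array([-2.10402686e-03, -5.28492093e+01, -1.27153594e+00, -1.53835523e+01,
       -5.26938122e-02,  1.96655863e-03,  4.17964031e-05]), 'tool_pos': array([0.19338872, 0.59374894, 0.23801124]), 'eef_rot': array([ 8.09179071e-01,  5.87561554e-01, -6.08997703e-04,  5.29625145e-04]), 'contact_force': array([ 0.28999117, -0.14426616,  0.72511654]), 'moment': array([0.02322154, 0.00955717, 0.00103442]), 'opening': 1.0005255870715928}
```

View pics/scene0.png

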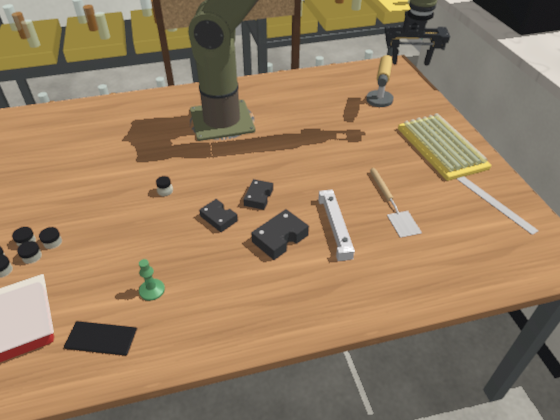

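View pics/top0.png

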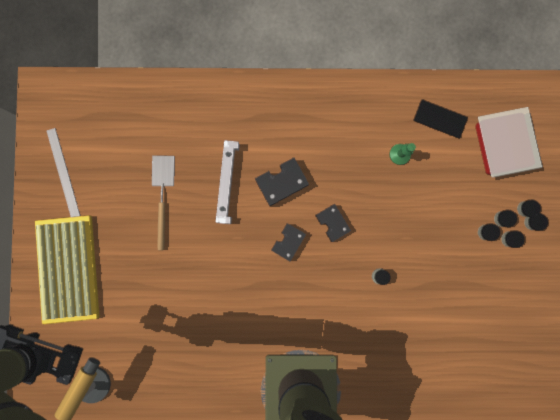

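The big dark block at top-view px (285,182) is the mould, with two smaller look-alikes at (291,242) and (334,223). The fence is at (228,182), with the paddle behind it at (163,200), the stand at (401,154) and the single jar at (382,277).

```bash
cat > h.py <<'E'
import numpy as np, cv2
from plant import r
def ray(cam,px,z):
    c=r.get_calibration(cam); K,R,t=c['mtx'],np.array(c['R']),np.array(c['t'])
    px=np.atleast_2d(px).astype(float)
    d=(np.linalg.inv(K)@np.c_[px,np.ones(len(px))].T)
    d=R.T@d; o=-R.T@t
    s=(z-o[2])/d[2]
    return (o[:,None]+d*s).T
def proj(cam,X):
    c=r.get_calibration(cam); X=np.atleast_2d(X)
    p=(c['mtx']@(np.array(c['R'])@X.T+np.array(c['t'])[:,None])); return (p[:2]/p[2]).T
E
python3 - <<'E'
from h import *
im=r.snapshot("top"); s=r.snapshot("scene")
for n,cam in [("mould","top"),("fence","top"),("mould","scene"),("fence","scene"),("jar","top"),("stand","top"),("paddle","top")]:
    for d in r.cut_out(n,cam)[:3]:
        p=d['pixels']; ys,xs=np.nonzero(p)
        rr=cv2.minAreaRect(np.c_[xs,ys].astype(np.float32))
        print(n,cam,round(d['score'],2),d['rect'],p.sum(),np.round(rr[0],1),np.round(rr[1],1),round(rr[2],1))
c=im[120:250,190:360,::-1]; cv2.imwrite("pics/crop1.png",cv2.resize(c,None,fx=4.5,fy=4.5,interpolation=cv2.INTER_CUBIC))
c=s[170:280,220:380,::-1]; cv2.imwrite("pics/crop2.png",cv2.resize(c,None,fx=5,fy=5,interpolation=cv2.INTER_CUBIC))
E
```

```text
mould top 0.81 [315.8, 204.7, 346.5, 242.0] 674 [332.5 222.4] [31.7 23. ] 59.0
mould top 0.8 [253.4, 157.6, 309.8, 206.9] 1325 [281.5 181.3] [31.7 45.3] 61.6
mould top 0.65 [272.1, 226.9, 305.3, 260.5] 696 [287.9 241.7] [23.  32.7] 30.6
fence top 0.74 [217.2, 143.3, 238.7, 222.4] 950 [226.9 181.6] [14.9 82.6] 6.2
mould scene 0.82 [198.2, 199.3, 239.0, 230.7] 749 [218.7 214.3] [35.9 24.9] 38.2
mould scene 0.74 [245.4, 176.3, 275.2, 209.9] 622 [258.1 193.5] [23.1 31.4] 23.2
mould scene 0.62 [248.1, 207.6, 310.1, 260.7] 1733 [279.8 232.7] [37.6 54.1] 52.4
fence scene 0.61 [317.1, 193.5, 357.2, 258.9] 1050 [336.5 224. ] [74.3 19.2] 72.2
jar top 0.51 [370.1, 269.8, 388.2, 285.0] 261 [380.7 277.1] [19.2 15.7] 26.6
stand top 0.96 [386.8, 142.5, 414.4, 163.3] 429 [402.  153.5] [21. 26.] 90.0
paddle top 0.73 [152.7, 159.3, 173.7, 247.6] 1012 [162.5 202.5] [93. 21.] 90.0
```

View pics/crop1.png

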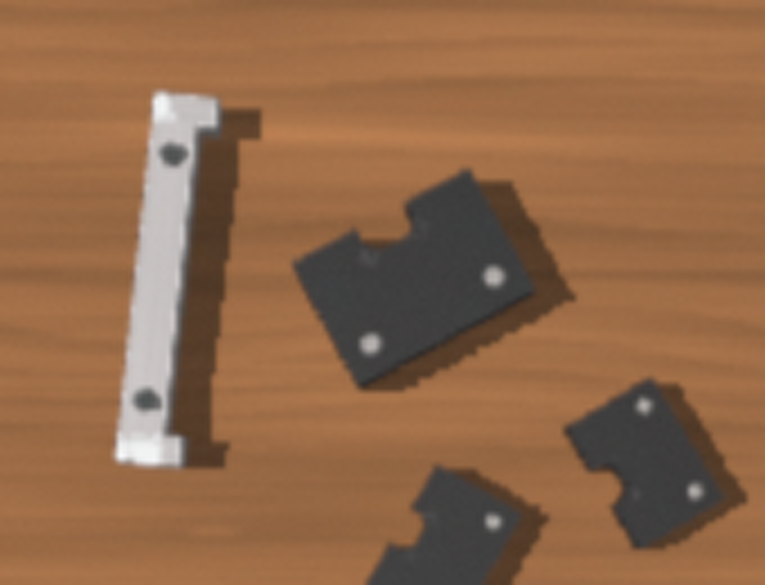

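View pics/crop2.png

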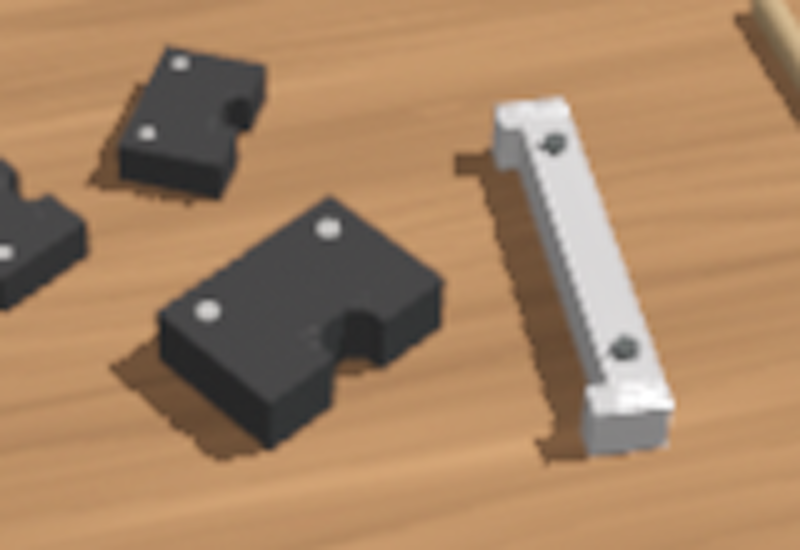

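```bash
cat >> h.py <<'E'
def fit(Wm,Wp): # rigid 2d fit model->world
    Wm=np.array(Wm);Wp=np.array(Wp)
    a=Wm.mean(0);b=Wp.mean(0);H=(Wm-a).T@(Wp-b)
    th=np.arctan2(H[0,1]-H[1,0],H[0,0]+H[1,1])
    R=np.array([[np.cos(th),-np.sin(th)],[np.sin(th),np.cos(th)]])
    t=b-R@a; res=(Wp-(Wm@R.T+t)); return t,th,res
MC=[[-.065,.045],[.065,.045],[.065,-.045],[-.065,-.045]]
FC=[[-.12,.03],[-.12,-.012],[-.1,0],[.1,0],[.12,-.012],[.12,.03]]
def un(p,s,ox,oy): p=np.array(p,float); return (p+.5)/s-.5+np.array([ox,oy])
E
python3 - <<'E'
from h import *
mt=un([(295,264),(467,172),(533,290),(360,385)],4.5,190,120)
w=ray("top",mt,.04)[:,:2]
t,th,res=fit(MC,w); print("mould top",t,np.degrees(th),np.round(res*1e3,1).tolist(), np.linalg.norm(w-np.roll(w,1,0),axis=1))
ms=un([(440,283),(268,405),(160,315),(330,198)],5,220,170)
# order in scene: channel face corners: (440,283) near robot... 
w=ray("scene",ms,.04)[:,:2]
t,th,res=fit([MC[0],MC[1],MC[2],MC[3]],w);print("mould scene",t,np.degrees(th),np.round(res*1e3,1).tolist())
t,th,res=fit(np.array(MC)[[1,0,3,2]],w);print("mould scene",t,np.degrees(th),np.round(res*1e3,1).tolist())
f=un([(117,462),(181,466),(168,437),(197,130),(217,98),(155,95)],4.5,190,120)
w=ray("top",f,.035)[:,:2]
for q in (FC,):
  t,th,res=fit(q,w); print("fence top",t,np.degrees(th),np.round(res*1e3,1).tolist())
for n,p,z in [("jar",(381,277),.045),("stand",(401,154),.01),("s2",(291,242),.03),("s3",(334,223),.03)]: print(n,ray("top",[p],z))
E
```

```text
mould top [0.60523498 0.05715122] -61.2206876370267 [[0.3, -2.4], [-2.3, 1.3], [0.5, 2.2], [1.6, -1.0]] [0.0882027  0.12552738 0.08711678 0.12664063]
mould scene [0.60781809 0.05666808] -61.49341137844651 [[-0.2, -2.8], [-1.9, 0.1], [1.5, 2.8], [0.6, -0.0]]
mould scene [0.60781809 0.05666808] 120.18684492066157 [[79.9, 42.2], [74.9, 43.2], [-78.6, -42.3], [-76.2, -43.2]]
fence top [0.60282263 0.20618221] -5.088257109443713 [[0.6, -0.1], [1.9, 0.9], [-0.6, -0.8], [-1.3, -0.0], [0.7, 0.9], [-1.2, -0.9]]
jar [[ 0.33195523 -0.22627453  0.045     ]]
stand [[ 0.69213301 -0.29861991  0.01      ]]
s2 [[0.43041376 0.02932478 0.03      ]]
s3 [[ 0.48567877 -0.09524203  0.03      ]]
```

```bash
cat >> h.py <<'E'
from scipy.spatial.transform import Rotation as Ro
def st():
    s=r.get_state(); R=Ro.from_quat(s['eef_rot']).as_matrix()
    print("t",round(s['clock'],2),"tcp",np.round(s['tool_pos'],4),"xang",round(np.degrees(np.arctan2(R[1,0],R[0,0])),2),"F",np.round(s['contact_force'],1),"open",round(s['opening'],2),"q",np.round(s['q'],2)); return s,R
def delta(target,ang=None):
    s,R=st(); d=R.T@(np.array(target)-s['tool_pos']); print("tool d",np.round(d,4))
    if ang is not None: print("turn", round(((np.degrees(np.arctan2(R[1,0],R[0,0]))-ang+180)%360-180)/360,4))
E
python3 -m jog '[[-0.0213,0.0327,0,0,1],[-0.0213,0.0327,0,0,1],[-0.0213,0.0327,0,0,1],[-0.0213,0.0327,0,0,1],[-0.0213,0.0327,0,0,1],[-0.0213,0.0327,0,0,1],[-0.0213,0.0327,0,0,1],[-0.0213,0.0327,0,0,1],[-0.0213,0.0327,0,0,1],[-0.0213,0.0327,0,0,1],[-0.0213,0.0327,0,0,1],[-0.0213,0.0327,0,0,1],[-0.0213,0.0327,0,0,1],[-0.0213,0.0327,0,0,1],[-0.0213,0.0327,0,0,1],[-0.0213,0.0327,0,0,1],[-0.0213,0.0327,0,0,1],[-0.0213,0.0327,0,0,1],[-0.0213,0.0327,0,0,1],[-0.0213,0.0327,0,0,1]]'
python3 -c "
from h import *
delta([.682,-.013,.012],-61)"
```

```text
clock: 2.55
tool_pos: [0.6843, -0.0147, 0.2388]
eef_rot: [0.809, 0.587, 0.0, -0.0]
contact_force: [0.6, 0.9, 0.3]
opening: 0.005
t 2.55 tcp [ 0.6843 -0.0147  0.2388] xang 71.95 F [0.6 0.9 0.3] open 0.0 q [ 0.09  0.78 -0.27  1.36  0.22  1.03  1.03]
tool d [ 0.0008 -0.0027  0.2268]
turn 0.3693
```

```bash
python3 -m jog '[[0,-0.002,0,0.0231,1],[0,0,0.01,0.0231,1],[0,0,0.01,0.0231,1],[0,0,0.01,0.0231,1],[0,0,0.01,0.0231,1],[0,0,0.01,0.0231,1],[0,0,0.01,0.0231,1],[0,0,0.01,0.0231,1],[0,0,0.01,0.0231,1],[0,0,0.01,0.0231,1],[0,0,0.01,0.0231,1],[0,0,0.01,0.0231,1],[0,0,0.01,0.0231,1],[0,0,0.01,0.0231,1],[0,0,0.01,0.0231,1],[0,0,0.01,0.0231,1],[0,0,0.01,0,1],[0,0,0,0,1]]'
python3 - <<'E'
from h import *
delta([.682,-.013,.012],-61)
im=r.snapshot("top"); c=im[120:250,190:360,::-1]; cv2.imwrite("pics/crop3.png",cv2.resize(c,None,fx=4.5,fy=4.5,interpolation=cv2.INTER_CUBIC))
E
```

```text
clock: 4.35
tool_pos: [0.6804, -0.0121, 0.0771]
eef_rot: [0.862, -0.507, -0.001, 0.001]
contact_force: [-0.3, -0.5, -0.5]
opening: 0.007
t 4.35 tcp [ 0.6804 -0.0121  0.0771] xang -60.87 F [-0.3 -0.5 -0.5] open 0.01 q [-0.21  0.99  0.33  1.51 -0.43  0.72 -0.76]
tool d [ 0.0016 -0.0011  0.0651]
turn 0.0004
```

View pics/crop3.png

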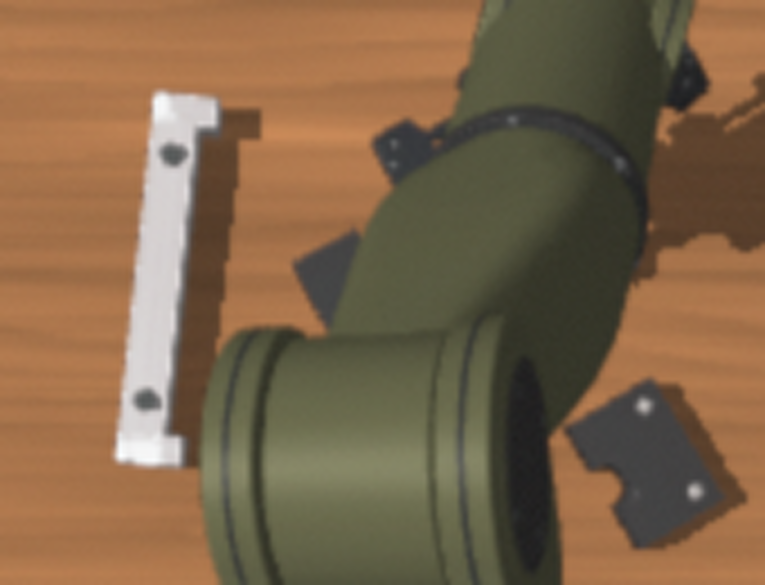

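The top view is now blocked by the arm (only the mould's left end at crop px (320,270) shows). I'll use the scene camera during the pushes.

```bash
python3 -m jog '[[0.001,-0.001,0.02,0,1],[0,0,0.02,0,1],[0,0,0.02,0,1],[0,0,0.004,0,1],[0,0,0,0,1]]'
python3 - <<'E'
from h import *
delta([.682,-.013,.012],-61)
s=r.snapshot("scene")
c=s[150:300,180:400,::-1]; cv2.imwrite("pics/s4.png",cv2.resize(c,None,fx=3.5,fy=3.5,interpolation=cv2.INTER_CUBIC))
E
```

```text
clock: 4.9
tool_pos: [0.6822, -0.0131, 0.0134]
eef_rot: [0.861, -0.508, -0.001, 0.0]
contact_force: [-0.1, 0.5, -0.8]
opening: 0.003
t 4.9 tcp [ 0.6822 -0.0131  0.0134] xang -61.08 F [-0.1  0.5 -0.8] open 0.0 q [-0.2   1.08  0.3   1.51 -0.46  0.63 -0.74]
tool d [-0.0002  0.0001  0.0014]
turn -0.0002
```

View pics/s4.png

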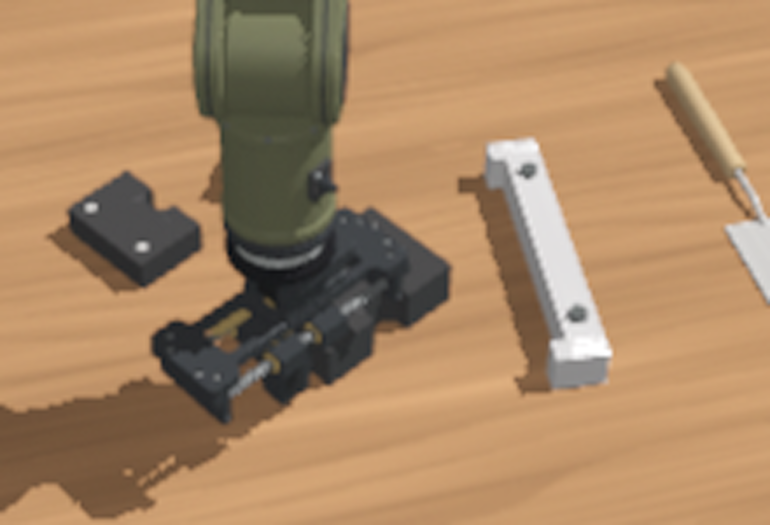

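```bash
python3 -m jog '[[-0.005,0,0,0,1],[-0.005,0,0,0,1],[-0.003,0,0,0,1],[-0.003,0,0,0,1],[-0.003,0,0,-0.004,1],[-0.003,0,0,-0.004,1],[-0.003,0,0,-0.004,1],[-0.003,0,0,-0.004,1],[-0.003,0,0,-0.004,1],[-0.003,0,0,-0.004,1],[-0.003,0,0,-0.004,1]]'
python3 - <<'E'
from h import *
st()
s=r.snapshot("scene")
c=s[150:300,180:400,::-1]; cv2.imwrite("pics/s5.png",cv2.resize(c,None,fx=3.5,fy=3.5,interpolation=cv2.INTER_CUBIC))
w=r.snapshot("wrist"); cv2.imwrite("pics/w5.png",w[:,:,::-1])
E
```

```text
clock: 6.05
tool_pos: [0.6646, 0.0183, 0.0152]
eef_rot: [0.903, -0.43, 0.001, -0.0]
contact_force: [4.8, -1.6, 0.1]
opening: 0.005
t 6.05 tcp [0.6646 0.0183 0.0152] xang -50.91 F [ 4.8 -1.6  0.1] open 0.01 q [-0.22  1.05  0.25  1.57 -0.41  0.57 -0.64]
```

View pics/s5.png

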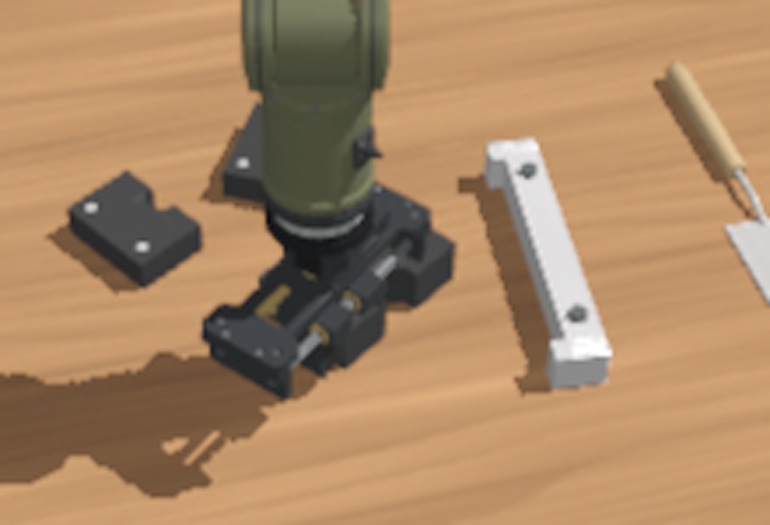

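View pics/w5.png

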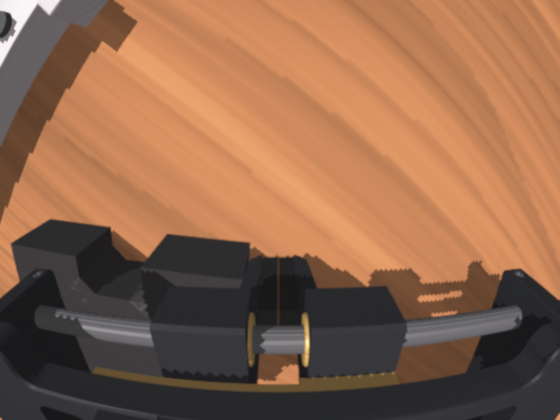

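```bash
cat >> h.py <<'E'
def wray(px,z):
    c=r.get_calibration("wrist"); K,R,t=c['mtx'],np.array(c['R']),np.array(c['t'])
    px=np.atleast_2d(px).astype(float); u=(px-[K[0,2],K[1,2]])/[K[0,0],K[1,1]]
    th=np.linalg.norm(u,axis=1,keepdims=True)
    d=np.c_[np.sin(th)*u/np.maximum(th,1e-9),np.cos(th)]
    d=d@R; o=-R.T@t
    return o+d*((z-o[2])/d[:,2:])
E
python3 - <<'E'
from h import *
b=wray([(52,221),(112,230),(175,235),(249,242)],0)[:,:2]; print(b)
tp=wray([(15,243),(108,263),(150,263),(248,275)],.04)[:,:2]; print(tp)
for a in (b,tp):
    d=a[-1]-a[0]; print(np.degrees(np.arctan2(d[1],d[0])),np.linalg.norm(d))
c=r.get_calibration("wrist");print(-c['R'].T@c['t'],c['mtx'])
E
```

```text
[[0.59135015 0.1424319 ]
 [0.61619239 0.10383114]
 [0.63937731 0.0715573 ]
 [0.66241024 0.03732082]]
[[0.59509771 0.14109546]
 [0.62750994 0.08939898]
 [0.64222146 0.07306507]
 [0.66601568 0.03654406]]
-55.939436662337755 0.12687739420153293
-55.85067086513175 0.1263342902425084
[0.72678374 0.06966282 0.15984269] [[325.1922621    0.         277.87813944]
 [  0.         325.1922621  210.43396247]
 [  0.           0.           1.        ]]
```

```bash
python3 -m jog '[[-0.0026,-0.0016,0,0,1],[-0.0026,-0.0016,0,0,1],[-0.0026,-0.0016,0,0,1],[-0.0026,-0.0016,0,0,1],[-0.0026,-0.0016,0,0,1],[-0.0026,-0.0016,0,0,1],[-0.0026,-0.0016,0,0,1]]'
python3 - <<'E'
from h import *
st()
w=r.snapshot("wrist"); cv2.imwrite("pics/w6.png",w[:,:,::-1])
E
```

```text
clock: 6.85
tool_pos: [0.6611, 0.0384, 0.015]
eef_rot: [0.902, -0.431, 0.001, 0.001]
contact_force: [4.1, -4.3, 1.8]
opening: 0.006
t 6.85 tcp [0.6611 0.0384 0.015 ] xang -51.04 F [ 4.1 -4.3  1.8] open 0.01 q [-0.26  1.05  0.25  1.58 -0.42  0.56 -0.67]
```

View pics/w6.png

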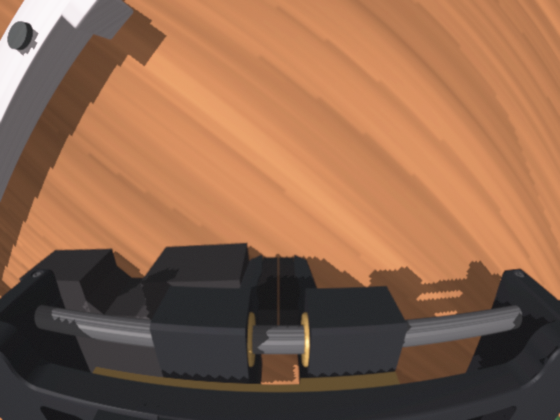

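```bash
cat >> h.py <<'E'
def face(pl,pr,z=0):
    b=wray([pl,pr],z)[:,:2]; d=b[1]-b[0]; th=np.arctan2(d[1],d[0])
    ey=np.array([-np.sin(th),np.cos(th)]); c=b.mean(0)-.045*ey
    f=np.array([.6028,.2062]);a=np.radians(-5.1); fx=np.array([np.cos(a),np.sin(a)]);fy=np.array([-np.sin(a),np.cos(a)])
    print("yaw",round(np.degrees(th),1),"len",np.linalg.norm(d).round(4),"centre",c.round(4),"in fence",((c-f)@fx).round(4),((c-f)@fy).round(4))
    return b
E
python3 - <<'E'
from h import *
print(face((55,251),(246,244)))
E
```

```text
yaw -47.2 len 0.1285 centre [0.5808 0.0748] in fence -0.0103 -0.1328
[[0.57011608 0.15249299]
 [0.65744811 0.05829229]]
```

```bash
python3 -m jog '[[0.006,0,0,0,1],[0.006,0,0,0,1],[0,0,-0.03,0,1],[0,0,-0.03,0,1],[0,0,-0.005,0,1]]'
python3 - <<'E'
from h import *
delta([.5666,-.0065,.013],-45)
w=r.snapshot("wrist"); cv2.imwrite("pics/w7.png",w[:,:,::-1])
E
```

```text
clock: 7.4
tool_pos: [0.67, 0.0303, 0.0826]
eef_rot: [0.902, -0.431, 0.001, -0.001]
contact_force: [0.5, -0.2, 0.1]
opening: 0.002
t 7.4 tcp [0.67   0.0303 0.0826] xang -51.02 F [ 0.5 -0.2  0.1] open 0.0 q [-0.26  0.96  0.29  1.54 -0.39  0.69 -0.68]
tool d [-0.0365  0.1038  0.0692]
turn -0.0167
```

View pics/w7.png

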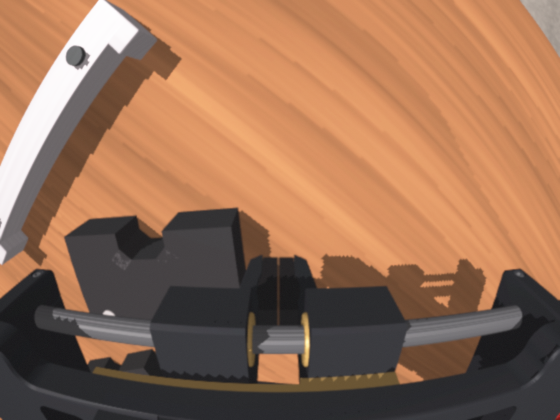

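The tool is clear of the block, which shows at wrist px (67–240, 210–310) with the fence upper left. Next I go over to its plain (-y) face near the +x end.

```bash
python3 -m jog '[[0,0.02,0,0,1],[-0.012,0.028,0,0,1],[-0.0125,0.028,0,0,1],[-0.012,0.028,0,0,1],[0,0,0,-0.0167,1],[0,0,0.03,0,1],[0,0,0.03,0,1],[0,0,0.009,0,1],[0,0,0,0,1]]'
python3 - <<'E'
from h import *
delta([.5666,-.0065,.013],-45)
w=r.snapshot("wrist"); cv2.imwrite("pics/w8.png",w[:,:,::-1])
s=r.snapshot("scene")
c=s[150:300,180:400,::-1]; cv2.imwrite("pics/s8.png",cv2.resize(c,None,fx=3.5,fy=3.5,interpolation=cv2.INTER_CUBIC))
E
```

```text
clock: 8.35
tool_pos: [0.5628, -0.0064, 0.0088]
eef_rot: [0.924, -0.383, -0.002, 0.001]
contact_force: [0.0, 0.3, 0.4]
opening: 0.011
t 8.35 tcp [ 0.5628 -0.0064  0.0088] xang -45.0 F [0.  0.3 0.4] open 0.01 q [-0.15  0.98  0.14  1.89 -0.39  0.31 -0.48]
tool d [ 0.0027 -0.0026 -0.0042]
turn -0.0
```

View pics/w8.png

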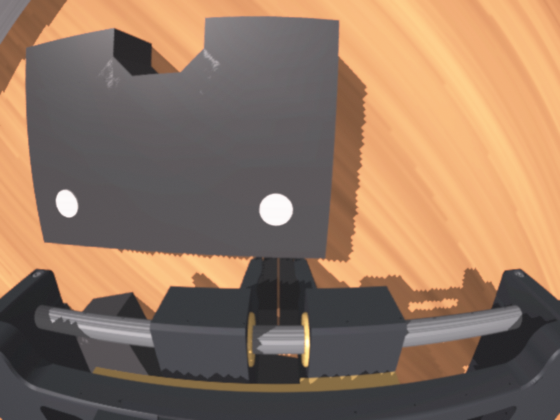

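View pics/s8.png

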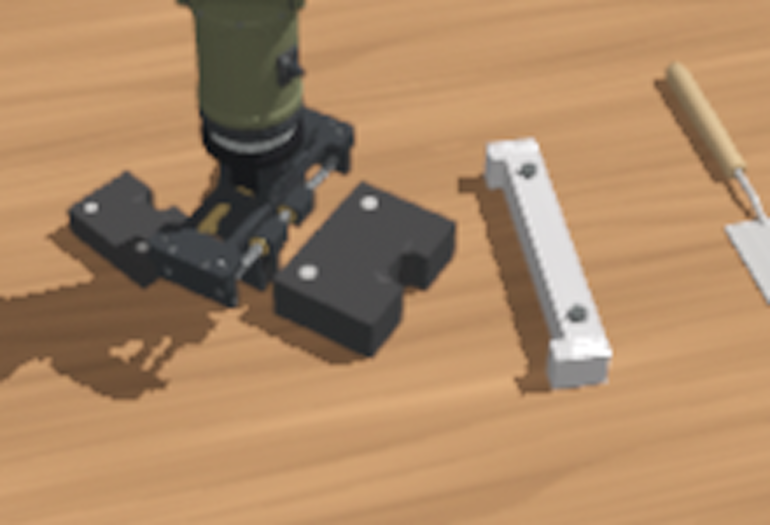

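```bash
cat >> h.py <<'E'
def block(c4):
    w=wray(c4,.04)[:,:2]; t,th,res=fit(MC,w); s,R=st()
    f=np.array([.6028,.2062]);a=np.radians(-5.1); fx=np.array([np.cos(a),np.sin(a)]);fy=np.array([-np.sin(a),np.cos(a)])
    print("BLOCK c",t.round(4),"yaw",np.degrees(th).round(1),"res mm",np.round(res*1e3,1).tolist(),"in fence",((t-f)@fx).round(4),((t-f)@fy).round(4))
    c,s_=np.cos(th),np.sin(th); d=s['tool_pos'][:2]-t; print("tcp in block",(c*d[0]+s_*d[1]).round(4),(-s_*d[0]+c*d[1]).round(4))
E
python3 - <<'E'
from h import *
block([(27,45),(338,19),(326,258),(45,241)])
E
```

```text
t 8.45 tcp [ 0.5647 -0.0067  0.0109] xang -45.0 F [-1.3 -1.1 -0.5] open 0.01 q [-0.15  0.98  0.14  1.89 -0.39  0.31 -0.48]
BLOCK c [0.5831 0.0746] yaw -46.8 res mm [[0.3, 0.5], [-0.3, 0.6], [-0.4, -0.7], [0.4, -0.4]] in fence -0.008 -0.1329
tcp in block 0.0467 -0.069
```

```bash
python3 -m jog '[[0.003,-0.006,0,0,1],[0.002,-0.006,0,0,1],[0.001,-0.003,0,0,1],[0.001,-0.003,0,-0.003,1],[0.001,-0.003,0,-0.003,1],[0.001,-0.003,0,-0.0035,1],[0.001,-0.003,0,-0.0035,1],[0.001,-0.003,0,-0.0035,1],[0.001,-0.003,0,-0.0035,1],[0.001,-0.003,0,-0.0035,1],[0.001,-0.003,0,-0.0035,1]]'
python3 - <<'E'
from h import *
w=r.snapshot("wrist"); cv2.imwrite("pics/w9.png",w[:,:,::-1])
st()
E
```

```text
clock: 9.55
tool_pos: [0.6007, 0.01, 0.0111]
eef_rot: [0.953, -0.303, -0.0, 0.002]
contact_force: [-4.2, -6.8, 4.5]
opening: 0.009
t 9.6 tcp [0.6014 0.0106 0.0111] xang -35.2 F [-1.5 -4.   2.4] open 0.0 q [-0.18  1.    0.15  1.77 -0.32  0.39 -0.42]
```

View pics/w9.png

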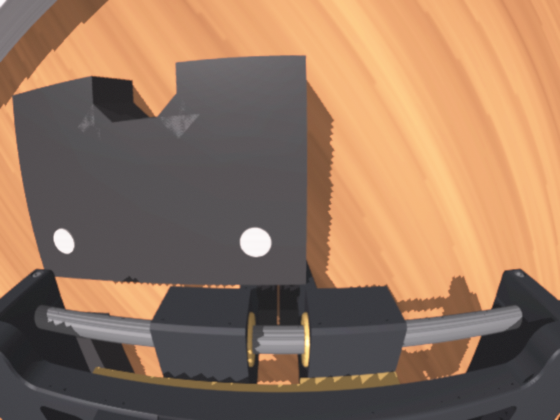

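Run:
```python
from h import *
block([(14,96),(306,56),(306,285),(43,272)])
```

```text
t 9.6 tcp [0.6014 0.0106 0.0111] xang -35.2 F [-1.5 -4.   2.4] open 0.0 q [-0.18  1.    0.15  1.77 -0.32  0.39 -0.42]
BLOCK c [0.5888 0.0856] yaw -34.7 res mm [[0.2, -2.6], [-1.3, 0.5], [0.0, 0.6], [1.1, 1.5]] in fence -0.0033 -0.1214
tcp in block 0.0531 -0.0544
```

```bash
python3 -m jog '[[0.0005,-0.003,0,-0.004,1],[0.0005,-0.003,0,-0.004,1],[0.0005,-0.003,0,-0.004,1],[0.0005,-0.003,0,-0.004,1],[0.0005,-0.003,0,-0.004,1],[0.0005,-0.003,0,-0.004,1],[0.0005,-0.003,0,-0.004,1],[0.0005,-0.003,0,-0.004,1],[0.0005,-0.003,0,-0.004,1],[0.0005,-0.003,0,-0.004,1],[0.0005,-0.003,0,-0.004,1],[0.0005,-0.003,0,-0.004,1],[0.0005,-0.003,0,-0.004,1]]'
python3 - <<'E'
from h import *
w=r.snapshot("wrist"); cv2.imwrite("pics/w10.png",w[:,:,::-1])
st()
E
```

```text
clock: 10.9
tool_pos: [0.6257, 0.0428, 0.0112]
eef_rot: [0.99, -0.144, 0.001, 0.001]
contact_force: [0.2, -5.8, 1.2]
opening: 0.001
t 10.95 tcp [0.626  0.0437 0.0112] xang -16.42 F [ 0.8 -4.9  2. ] open 0.01 q [-0.2   1.01  0.1   1.69 -0.19  0.45 -0.26]
```

View pics/w10.png

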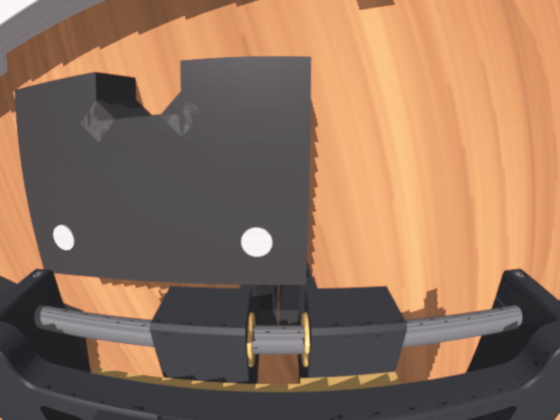

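Run:
```python
from h import *
block([(15,92),(310,57),(306,285),(42,270)])
```

```text
t 10.95 tcp [0.626  0.0437 0.0112] xang -16.42 F [ 0.8 -4.9  2. ] open 0.01 q [-0.2   1.01  0.1   1.69 -0.19  0.45 -0.26]
BLOCK c [0.5902 0.1112] yaw -16.7 res mm [[0.8, -2.1], [-1.2, -0.1], [-0.1, 0.7], [0.4, 1.5]] in fence -0.0041 -0.0957
tcp in block 0.0537 -0.0544
```

```bash
python3 -m jog '[[0.0003,-0.003,0,-0.004,1],[0.0003,-0.003,0,-0.004,1],[0.0003,-0.003,0,-0.004,1],[0.0003,-0.003,0,-0.004,1],[0.0003,-0.003,0,-0.004,1],[0.0003,-0.003,0,-0.004,1],[0.0003,-0.003,0,-0.004,1],[0,-0.001,0,0,1]]'
python3 - <<'E'
from h import *
w=r.snapshot("wrist"); cv2.imwrite("pics/w11.png",w[:,:,::-1])
st()
E
```

```text
clock: 11.75
tool_pos: [0.6324, 0.0651, 0.0111]
eef_rot: [0.998, -0.056, 0.001, 0.0]
contact_force: [2.0, -5.6, 1.6]
opening: 0.002
t 11.8 tcp [0.6323 0.0652 0.0111] xang -6.48 F [ 2.3 -3.9  1.4] open 0.01 q [-0.21  1.02  0.07  1.66 -0.13  0.46 -0.18]
```

View pics/w11.png

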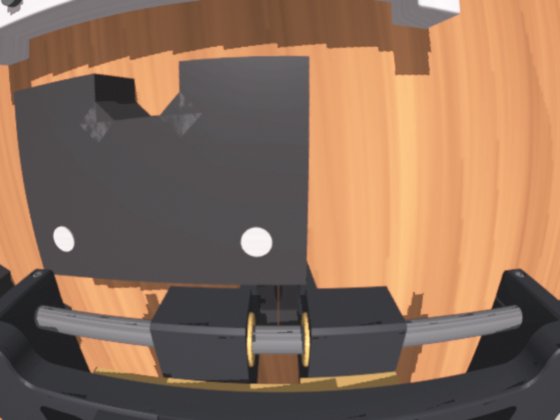

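```bash
python3 -m jog '[[0,0.006,0,0,1],[0,0.008,0,0,0.5],[0,0.008,-0.02,0,0],[-0.02,0.01,-0.04,0.001,0],[-0.02,0.01,-0.04,-0.004,0],[-0.013,0,0,0,0],[0,0,0,0,0]]'
python3 - <<'E'
from h import *
w=r.snapshot("wrist"); cv2.imwrite("pics/w12.png",cv2.resize(w[:,:,::-1],None,fx=1.42,fy=1.42,interpolation=cv2.INTER_CUBIC))
print(r.get_calibration("wrist"))
st()
s=r.snapshot("scene")
c=s[150:300,200:420,::-1]; cv2.imwrite("pics/s12.png",cv2.resize(c,None,fx=3.5,fy=3.5,interpolation=cv2.INTER_CUBIC))
E
```

```text
clock: 12.5
tool_pos: [0.5716, 0.0299, 0.1116]
eef_rot: [0.999, -0.047, -0.001, -0.001]
contact_force: [-0.3, 0.3, -0.6]
opening: 0.525
{'mtx': array([[325.1922621 ,   0.        , 277.87813944],
       [  0.        , 325.1922621 , 210.43396247],
       [  0.        ,   0.        ,   1.        ]]), 'R': array([[ 9.95501973e-01, -9.47402169e-02,  3.35623780e-04],
       [-9.00806862e-02, -9.45431763e-01,  3.13120187e-01],
       [-2.93477650e-02, -3.11741997e-01, -9.49713449e-01]]), 't': array([-0.56672377,  0.07688913,  0.29428125])}
t 12.55 tcp [0.5727 0.0301 0.1108] xang -5.37 F [ 1.2 -0.9 -0.1] open 0.57 q [-0.17  0.8   0.06  1.84 -0.1   0.51 -0.13]
```

View pics/w12.png

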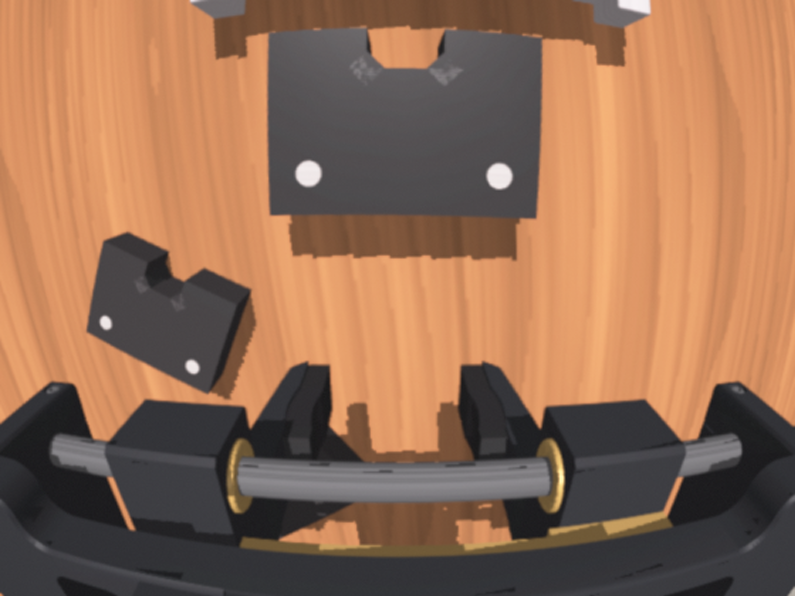

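View pics/s12.png

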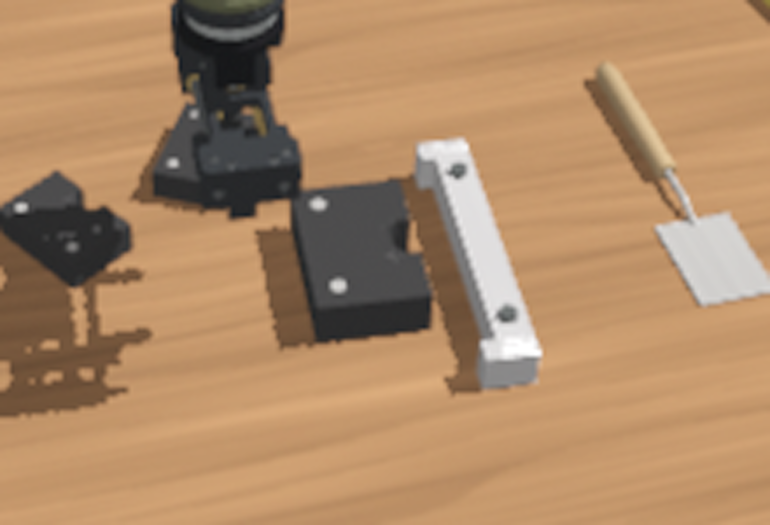

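Run:
```python
from h import *
block(un([(268,33),(541,38),(536,218),(270,214)],1.42,0,0))
print("small",wray(un([(250,290),(213,392),(87,330)],1.42,0,0),.028))
print("lugs inner front corner z.035", wray(un([(245,13),(592,20)],1.42,0,0),.0))
im=r.snapshot("top"); c=im[120:250,190:360,::-1]; cv2.imwrite("pics/t12.png",cv2.resize(c,None,fx=4.5,fy=4.5,interpolation=cv2.INTER_CUBIC))
```

```text
t 12.6 tcp [0.5734 0.0302 0.1103] xang -5.36 F [-0.3  0.7 -1.1] open 0.62 q [-0.17  0.81  0.07  1.83 -0.1   0.51 -0.13]
BLOCK c [0.5865 0.1254] yaw -6.0 res mm [[0.7, -1.0], [-1.3, -0.9], [-0.8, 0.9], [1.3, 1.0]] in fence -0.0091 -0.0819
tcp in block -0.003 -0.096
small [[ 0.49727683  0.04857126  0.028     ]
 [ 0.4599557  -0.01162526  0.028     ]
 [ 0.37900685  0.0341794   0.028     ]]
lugs inner front corner z.035 [[0.50489013 0.20333826 0.        ]
 [0.70173073 0.18478154 0.        ]]
```

View pics/t12.png

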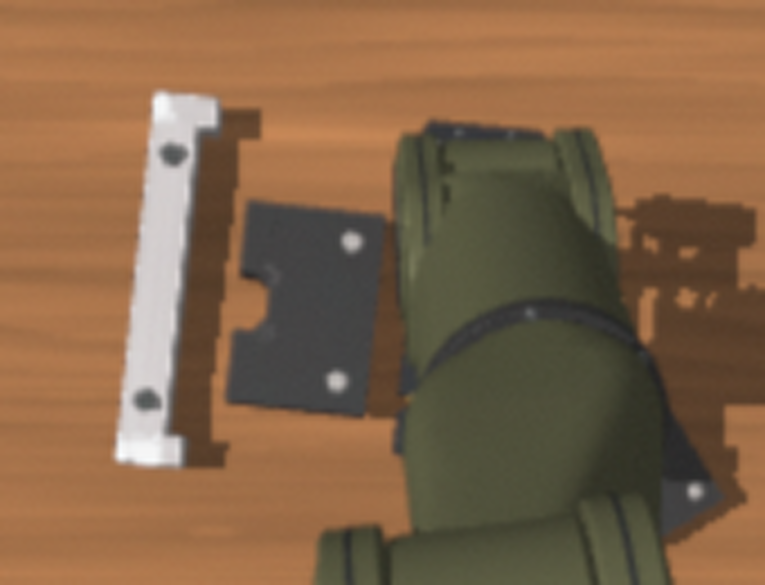

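Block is now nearly square (yaw about −6° against −5.2° for the fence) with 37 mm to go. It is 9 mm off centre, well between the lugs. Next is the two-finger push.

```bash
python3 -m jog '[[0.003,0,0.03,-0.0005,0.35],[0,0,0.03,0,0.35],[0,0,0.03,0,0.35],[0,0,0.007,0,0.35],[0,-0.01,0,0,0.35],[0,-0.01,0,0,0.35],[0,-0.01,0,0,0.35],[0,-0.005,0,0,0.35],[0,-0.003,0,0,0.35],[0,-0.003,0,0,0.35],[0,-0.003,0,0,0.35],[0,-0.003,0,0,0.35],[0,-0.003,0,0,0.35],[0,-0.003,0,0,0.35],[0,-0.003,0,0,0.35]]'
python3 - <<'E'
from h import *
w=r.snapshot("wrist"); cv2.imwrite("pics/w13.png",cv2.resize(w[:,:,::-1],None,fx=1.42,fy=1.42,interpolation=cv2.INTER_CUBIC))
st()
E
```

```text
clock: 14.15
tool_pos: [0.5818, 0.0803, 0.0143]
eef_rot: [0.999, -0.047, 0.0, 0.003]
contact_force: [-1.3, -7.0, 3.8]
opening: 0.65
t 14.2 tcp [0.582  0.0812 0.0143] xang -5.41 F [ 0.1 -7.   4.3] open 0.65 q [-0.25  0.98  0.06  1.81 -0.14  0.36 -0.19]
```

View pics/w13.png

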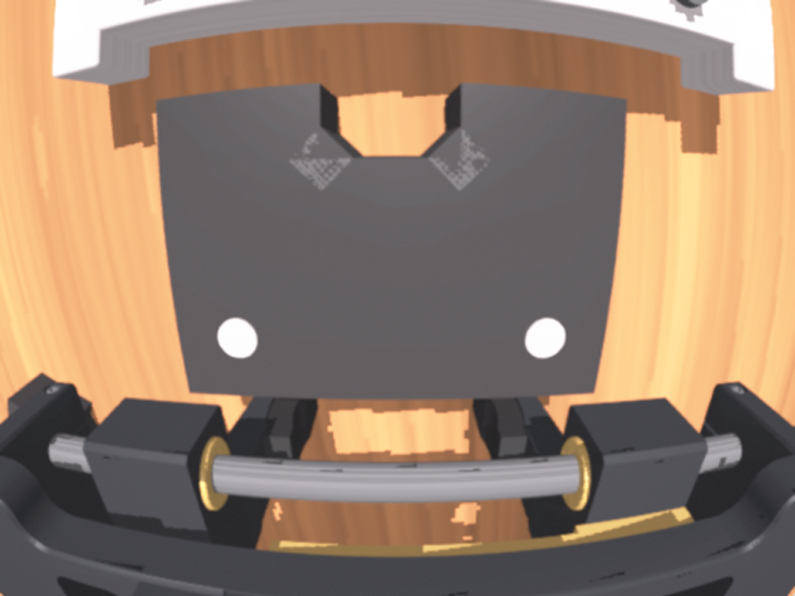

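Run:
```python
from h import *
block(un([(157,100),(626,99),(595,392),(190,392)],1.42,0,0))
l=wray(un([(148,73),(682,86)],1.42,0,0),.0);print(l,np.degrees(np.arctan2(*(l[1]-l[0])[1::-1])))
```

```text
t 14.2 tcp [0.582  0.0812 0.0143] xang -5.41 F [ 0.1 -7.   4.3] open 0.65 q [-0.25  0.98  0.06  1.81 -0.14  0.36 -0.19]
BLOCK c [0.5857 0.1361] yaw -5.4 res mm [[0.8, -0.8], [-1.1, -0.6], [-0.6, 0.7], [0.9, 0.7]] in fence -0.0108 -0.0713
tcp in block 0.0015 -0.055
[[0.5020717  0.20563919 0.        ]
 [0.7019024  0.18470242 0.        ]] -5.981202276412565
```

```bash
python3 -m jog '[[0,-0.003,0,0,0.35],[0,-0.003,0,0,0.35],[0,-0.003,0,0,0.35],[0,-0.003,0,0,0.35],[0,-0.003,0,0,0.35],[0,-0.003,0,0,0.35],[0,-0.001,0,0,0.35],[0,-0.001,0,0,0.35],[0,-0.001,0,0,0.35],[0,0,0,0,0.35]]'
python3 - <<'E'
from h import *
w=r.snapshot("wrist"); cv2.imwrite("pics/w14.png",cv2.resize(w[:,:,::-1],None,fx=1.42,fy=1.42,interpolation=cv2.INTER_CUBIC))
st()
E
```

```text
clock: 15.2
tool_pos: [0.5838, 0.1013, 0.0143]
eef_rot: [0.999, -0.047, 0.0, 0.003]
contact_force: [-1.1, -7.0, 4.5]
opening: 0.647
t 15.25 tcp [0.5838 0.1013 0.0143] xang -5.43 F [-1.2 -7.1  4.2] open 0.65 q [-0.29  0.98  0.07  1.8  -0.15  0.37 -0.21]
```

View pics/w14.png

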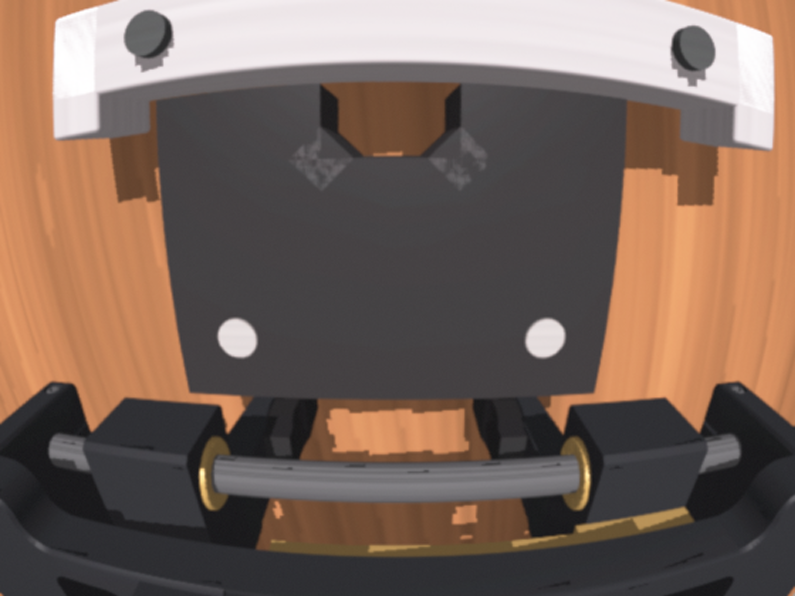

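```bash
python3 -m jog '[[0,-0.001,0,0,0.35],[0,-0.001,0,0,0.35],[0,-0.001,0,0,0.35],[0,-0.001,0,0,0.35]]'; python3 -m jog '[[0,-0.001,0,0,0.35],[0,-0.001,0,0,0.35]]' ; python3 -m jog '[[0,-0.001,0,0,0.35]]'
```

```text
clock: 15.65
tool_pos: [0.5841, 0.105, 0.0143]
eef_rot: [0.999, -0.048, 0.0, 0.003]
contact_force: [-1.2, -8.0, 4.9]
opening: 0.649
clock: 15.85
tool_pos: [0.5843, 0.1068, 0.0143]
eef_rot: [0.999, -0.048, 0.0, 0.003]
contact_force: [-0.5, -10.1, 4.6]
opening: 0.649
clock: 15.95
tool_pos: [0.5843, 0.1068, 0.0143]
eef_rot: [0.999, -0.048, -0.0, 0.003]
contact_force: [-2.0, -10.6, 6.1]
opening: 0.65
```

```bash
python3 -m jog '[[0,-0.001,0,0,0.35],[0,0,0,0,0.35]]'; python3 -m jog '[[0,-0.001,0,0,0.35],[0,0,0,0,0.35]]'; python3 -m jog '[[0,-0.001,0,0,0.35],[0,0,0,0,0.35]]'
python3 - <<'E'
from h import *
w=r.snapshot("wrist"); cv2.imwrite("pics/w15.png",cv2.resize(w[:,:,::-1],None,fx=1.42,fy=1.42,interpolation=cv2.INTER_CUBIC))
s,_=st(); print(s['moment'])
E
```

```text
clock: 16.15
tool_pos: [0.5842, 0.1068, 0.0143]
eef_rot: [0.999, -0.048, -0.0, 0.004]
contact_force: [-1.2, -10.9, 5.1]
opening: 0.647
clock: 16.35
tool_pos: [0.5841, 0.1069, 0.0143]
eef_rot: [0.999, -0.049, -0.0, 0.005]
contact_force: [-1.4, -12.1, 6.6]
opening: 0.65
clock: 16.55
tool_pos: [0.584, 0.1069, 0.0143]
eef_rot: [0.999, -0.049, -0.001, 0.005]
contact_force: [-1.1, -12.3, 5.8]
opening: 0.647
t 16.6 tcp [0.5841 0.1069 0.0143] xang -5.6 F [ -1.5 -13.6   7.6] open 0.65 q [-0.31  0.98  0.08  1.79 -0.15  0.38 -0.22]
[-2.76758696  0.27130294 -0.05993446]
```

View pics/w15.png

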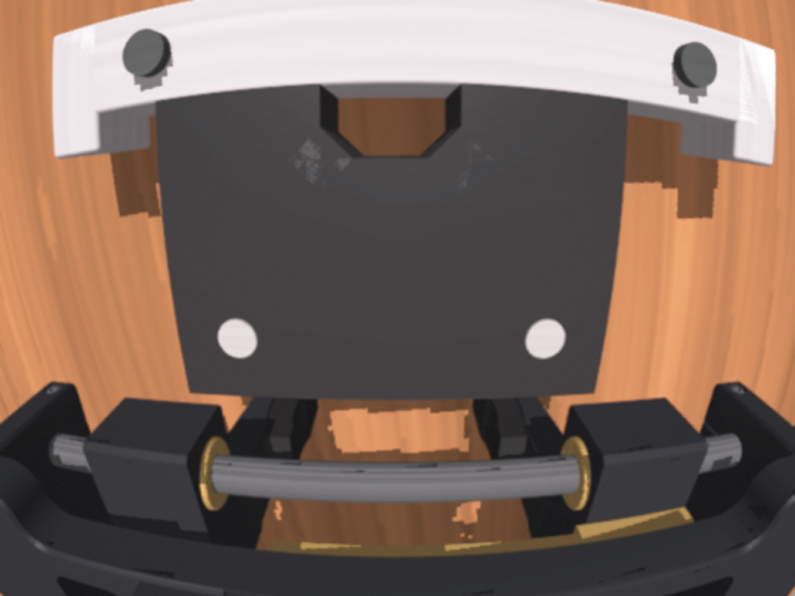

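```bash
python3 -m jog '[[0,-0.002,0,0,0.35],[0,-0.002,0,0,0.35],[0,0,0,0,0.35]]'; python3 -m jog '[[0,0.004,0,0,0.35],[0,0.005,0,0,0.35],[0,0.01,0,0,0.35],[0,0.015,0,0,0.35],[0,0,-0.04,0,0.35],[0,0,-0.05,0,0.35],[0,0.02,-0.05,0,0.35],[0,0.04,-0.03,0,0.35],[0,0.05,0,0,0.35],[0,0,0,0,0.35],[0,0,0,0,0.35]]'
python3 - <<'E'
from h import *
w=r.snapshot("wrist"); cv2.imwrite("pics/w16.png",cv2.resize(w[:,:,::-1],None,fx=1.42,fy=1.42,interpolation=cv2.INTER_CUBIC))
t=r.snapshot("top"); cv2.imwrite("pics/t16.png",t[:,:,::-1]);c=t[120:250,190:360,::-1]; cv2.imwrite("pics/tc16.png",cv2.resize(c,None,fx=4.5,fy=4.5,interpolation=cv2.INTER_CUBIC))
s=r.snapshot("scene");c=s[150:300,200:420,::-1]; cv2.imwrite("pics/s16.png",cv2.resize(c,None,fx=3.5,fy=3.5,interpolation=cv2.INTER_CUBIC))
st()
E
```

```text
clock: 16.9
tool_pos: [0.584, 0.1069, 0.0143]
eef_rot: [0.999, -0.05, -0.001, 0.008]
contact_force: [-2.9, -20.1, 8.2]
opening: 0.65
clock: 18.0
tool_pos: [0.5714, -0.0243, 0.1803]
eef_rot: [0.999, -0.047, -0.0, 0.0]
contact_force: [0.7, 0.1, -0.1]
opening: 0.653
t 18.15 tcp [ 0.5717 -0.0203  0.1796] xang -5.08 F [ 0.5  0.5 -0.7] open 0.65 q [-0.09  0.7   0.08  1.8  -0.09  0.65 -0.05]
```

View pics/w16.png

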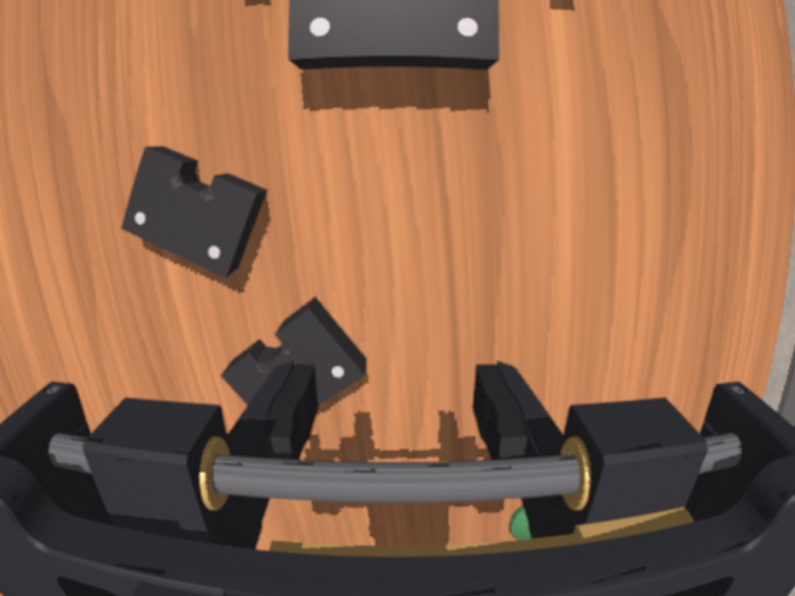

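View pics/t16.png

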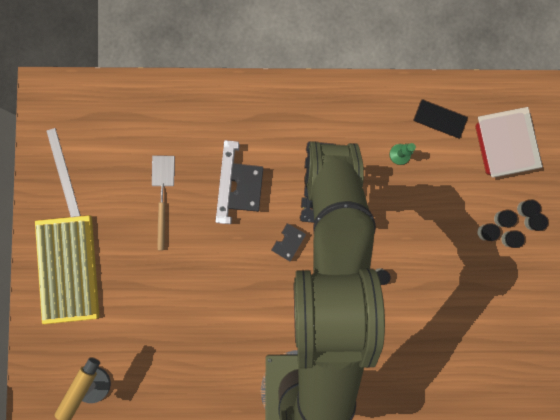

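View pics/tc16.png

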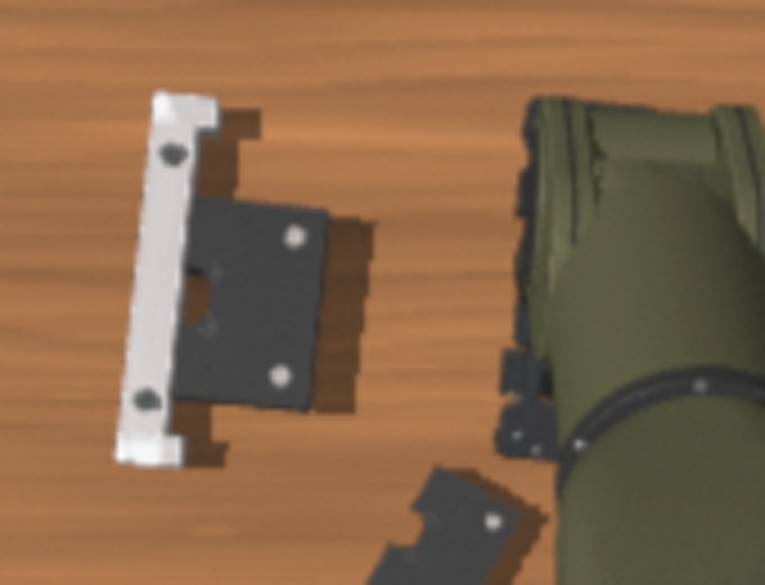

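View pics/s16.png

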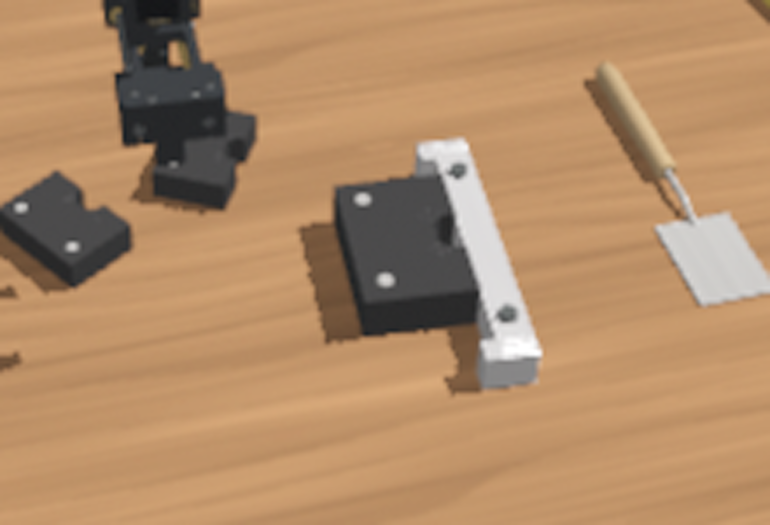

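The top crop shows the channelled face against the fence along its whole length, from (188,197) to (176,397), with clear space to both lugs. The stand (401,154), jar (382,277) and paddle (163,200) are where they were, and the gripper is well clear.

Run:
```python
from h import *
w=ray("top",un([(190,197),(328,211),(310,410),(175,397)],4.5,190,120),.04)[:,:2]
t,th,res=fit(np.array(MC)[[1,2,3,0]],w); print(t,np.degrees(th),np.round(res*1e3,1).tolist())
print(r.finish_job())
```

```text
[0.5881369 0.1615251] -4.686331715851871 [[0.0, -0.1], [-1.3, 1.0], [0.3, 1.3], [0.9, -2.2]]
the job is handed in; nothing more can be done
None
```

The mould's channelled face now lies along the fence between the two lugs, and I handed the job in at about 18 s on the robot's clock, out of 69 s.

- **Turning:** I turned the block about 56° with low fingertip pushes, first on its +x end, then on the plain face near that end. It was within about 1° of square to the fence, and still about 37 mm short of it, before I pushed it in.
- **Seating:** I slid it in with a flat two-finger push, about 10 mm/s at first touch and never lifted or tipped. I pressed it against the fence with about 20 N, then backed the fingers off.
- **Final position:** The last top-view fit put the block's centre at (0.588, 0.162), against about 0.161 expected for flush in y. Its yaw was −4.7°, against −5.1 to −6.0° measured for the fence. That disagreement is at the limit of reading corners by hand; the pictures showed no visible gap. It sits about 11 mm off centre along the fence, with clearance at both lugs.
- **Bystanders:** The stand and paddle showed where they started in the last top view, as did the jar, though the arm partly hid it. The gripper was clear and its force reading near zero.

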